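# Start the three curing timers in order

## Robot

A 6-joint arm with a two-finger parallel gripper is mounted at the origin on the work surface; the furniture and walls round the work are solid. World frame = base frame: x ahead of the robot, y to its left, z up, the work surface at z = 0. Lengths are in m, angles in degrees, forces in N, time in s.
With the tool pointing down it reaches from about 0.35 to 0.875 m from the base axis. Payload 4.2 kg.
Tool frame: the origin (TCP) lies on the centre line of the jaws, within the pads' length; the fingertips stand 11 mm ahead of it and the grasp point (between the pads) lies 8 mm behind it; z points along the fingers, y is the line along which they close (so a half turn about z gives the same grasp; the last joint's range is limited). The gripper opens to 87 mm and grips with 3 to 60 N. Pads are 19 mm wide; open, the fingers measure 117 mm over their backs; the gripper's body (75 mm by 190 mm) begins 51 mm behind the grasp point.
Start: joints at [-57.72, 22.042, 0.453, 0, -68.411, -14.817], TCP at [0.188, -0.596, 0.234] pointing down, gripper open.
Joint ranges: [-179.83, 179.83], [-69.29, 118.12], [-61.27, 80.66], [-181.25, 117.63], [-171.15, -9.14], [-177.46, 177.46]. Speed limits (degrees/s): [159.86, 159.86, 180, 180, 180, 180].

## Interface

Orientations are given as a 3x3 rotation matrix whose columns are the frame's x, y, z axes.
In Python, from station import r gives the robot as it stands.
- The arm moves only by the tool servo_tool, never from a script. Its argument "commands" is a list that holds one entry, the list of rows, each a list of 7 numbers: the closure, from 0 (fully open) to 1 (shut), then the shift along the tool's x, y, z in mm, then the turn, a rotation vector about the tool's x, y, z in rad. In form: [[[claw, x, y, z, ax, ay, az], ...]]. A call has exactly 5 rows; each row is the pose to reach, as a shift and turn from the pose commanded when the call began, along the tool's axes at that moment; what a row does not reach only later rows make up. A row lasts 1/10 s, in which the tool goes at most 50 mm and 8.59 degrees, less where a joint would pass 70% of its speed; a pose out of reach is approached as far as the arm can. A call with a gripper value outside its range is refused whole. The fingers move at their own pace and stop on an object; the grip force is fixed at half the most. Time passes only in rows, so rows that repeat a pose let the fingers close, or fill a call up. It gives the time, the measured TCP pose, the force, the opening and the grip force at its end, in the units of the state.
- r.sense(): the state, without advancing time (a new reading comes with each control period).
- r.capture(name): name is "scene" or "top"; returns a dict with "pixels" (420x560x3 uint8, red, green, blue), "camera_matrix" (3x3 intrinsics, pixels), "R" (3x3) and "t" (3): a world point X has camera coordinates R X + t. Camera axes: x right, y down, z forward; pixel columns grow to the right and rows downward; lengths in m; the calibration is good to about 2 mm. A picture is of the moment at which its call begins. There is no depth.
- r.finish_job(): hands the job in; it is judged then, once.
The state is a dict: "time_s": time; "joints": joint angles; "joint_velocities": joint speeds; "effort": joint torques, N m; "tcp_pos": TCP position; "ee_rot": TCP orientation; "wrist_force": force on the tool from outside, world axes, zero at the start; "moment": the same for the moment, N m; "gripper_width": opening from 0.0 (shut) to 1.0 (fully open); "gripper_force": force on a finger pad.
Only numpy, scipy, OpenCV 4.12 (cv2) and the standard library are available. Lean on these libraries where they do the work, as an engineer would, in place of code of your own. Each camera call takes 0.05 s, during which the arm holds its last target. There are 200 camera calls.

## Task

The salted fillets go into their cures now, longest cure first: with closed fingertips, lightly press down the key on top of the wide round timer, then the one on the square timer, then the one on the small round timer, each most of the way down so that it stays down and the timer runs. Only press: do not pick up, tip or shove the timers, do not press hard (well under 20 N), press no key before its turn, and leave the tin, the bowl and the spice jar alone.

Things in the scene. Friction and masses are not known exactly. Their poses are not given: they have to be found in the camera images.
- wide_timer: the wide round timer: 96 mm diameter, white plastic housing 34 mm tall, loose on four rubber feet, about 0.35 kg (0.25 to 0.5), a dark display window in its front. Origin at the centre of its underside, z up, -x towards its display.
- wide_key_top (a point): centre of the top face of the grey key on the wide round timer; the key is round, 56 mm diameter, in the middle of the housing. Its top stands 14 mm above the housing (48 mm above the table) when up and moves with the key.
- wide_key (a joint): how far that key is pressed down, m: 0 up, 0.010 where it meets its cushioned stop (which gives about 1 mm for each further 5 N). It slides straight down into the housing against a steady friction of about 3 N, has no return spring and stays where it is left; the timer runs when it is more than 0.006 down.
- square_timer: the square timer: 70 x 70 mm, white plastic housing 34 mm tall, loose on four rubber feet, about 0.35 kg (0.25 to 0.5), a dark display window in its front. Origin at the centre of its underside, z up, -x towards its display.
- square_key_top (a point): centre of the top face of the grey key on the square timer; the key is square, 40 x 40 mm, in the middle of the housing. Its top stands 14 mm above the housing (48 mm above the table) when up and moves with the key.
- square_key (a joint): how far that key is pressed down, m: 0 up, 0.010 where it meets its cushioned stop (which gives about 1 mm for each further 5 N). It slides straight down into the housing against a steady friction of about 3 N, has no return spring and stays where it is left; the timer runs when it is more than 0.006 down.
- small_timer: the small round timer: 54 mm diameter, white plastic housing 34 mm tall, loose on four rubber feet, about 0.35 kg (0.25 to 0.5), a dark display window in its front. Origin at the centre of its underside, z up, -x towards its display.
- small_key_top (a point): centre of the top face of the grey key on the small round timer; the key is round, 32 mm diameter, in the middle of the housing. Its top stands 14 mm above the housing (48 mm above the table) when up and moves with the key.
- small_key (a joint): how far that key is pressed down, m: 0 up, 0.010 where it meets its cushioned stop (which gives about 1 mm for each further 5 N). It slides straight down into the housing against a steady friction of about 3 N, has no return spring and stays where it is left; the timer runs when it is more than 0.006 down.
- tin: bystander: a short round food tin, 76 mm diameter, 58 mm tall, loose; origin at the centre of its underside.
- bowl: bystander: a small white bowl, 101 mm diameter, 45 mm tall, loose; origin at the centre of its underside.
- jar: bystander: a spice jar with a dark cap, 44 mm diameter, 106 mm tall, loose; origin at the centre of its underside.
- the_hand_sealer: obstacle, fixed, not part of the job: the blue bag sealer at the right of the table; its arm stands open, rising away from the robot to about 0.26 m above the table, and the white scale beyond it is about as tall. Carry the hand above or round them on the way to the timers. Origin under the middle of its base.

How it is judged:
By the outcome, as a careful person would: the job done as asked, in the order asked, and still so for the second after the job is handed in, with the robot touching nothing.
It also fails if it takes over 54 s, if anything falls off the work surface, if the arm or the gripper's body presses on something with over 40 N, if the wrist force passes 120 N, or if a joint passes its speed limit or range.

## Working session

There is one attempt and no reset: what is moved stays moved. The work goes in short steps, Python scripts to look and compute and a tool call to move; the robot and the scene stay as the last step left them, time stands still between calls to the robot, and variables do not carry over. Pictures are saved under pics/ and viewed, at most 10 in all, crops included, and the job is handed in when it is done.

Besides the shell and the picture viewer there is one more tool, called after ">>>" by a JSON object that holds its "api" and its "payload". servo_tool: Moves the arm, as the interface text tells. Its arguments: {"type":"object","properties":{"commands":{"type":"array","items":{"type":"array","items":{"type":"array","items":{"type":"number"}}}}},"required":["commands"]}

```bash
mkdir -p pics; ls; python3 - <<'E'
from station import r
import cv2
for n in("scene","top"):
    c=r.capture(n); cv2.imwrite(f"pics/{n}0.png",c["pixels"][...,::-1]); print(n,c["camera_matrix"],c["R"],c["t"])
s=r.sense(); print(s["time_s"],s["tcp_pos"],s["ee_rot"],s["gripper_width"])
E
```

```text
pics
scene [[462.6163085    0.         281.38259951]
 [  0.         462.6163085  209.16613221]
 [  0.           0.           1.        ]] [[-0.50893849 -0.86076198  0.00839205]
 [-0.52059171  0.30001429 -0.79935955]
 [ 0.68554057 -0.41119368 -0.60079437]] [0.17835382 0.37194689 0.92655382]
top [[399.18319184   0.         281.04081215]
 [  0.         399.18319184 205.99099144]
 [  0.           0.           1.        ]] [[-0.03170657 -0.99947561 -0.00657239]
 [-0.99423178  0.03221293 -0.102301  ]
 [ 0.10245907  0.00329087 -0.99473178]] [-0.10819729  0.57875229  0.89623667]
0.1 [ 0.18743038 -0.59569101  0.23257115] [[-9.53956737e-01 -2.99943454e-01 -6.84381075e-04]
 [-2.99944217e-01  9.53954993e-01  1.82717917e-03]
 [ 1.04818313e-04  1.94832602e-03 -9.99998097e-01]] 1.0022181636602494
```

View pics/scene0.png

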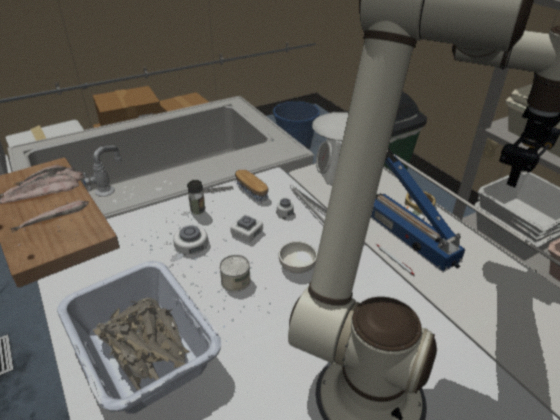

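View pics/top0.png

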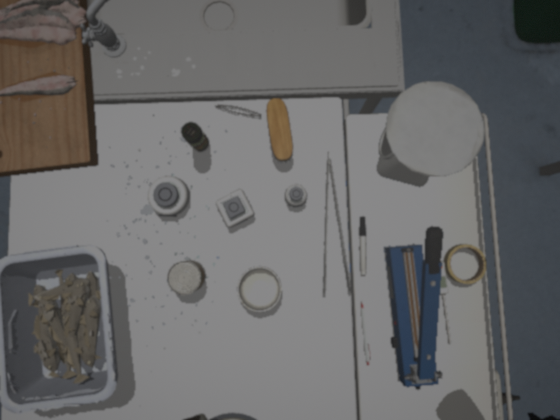

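The top view shows the wide timer at about (167,195), the square one at (235,207) and the small one at (296,195). In the scene view they are near (190,235), (247,226) and (285,207). Next I'll segment the grey keys.

```bash
cat > h.py <<'E'
import numpy as np, cv2
def ray(c,u,v):
    d=c["R"].T@np.linalg.inv(c["camera_matrix"])@[u,v,1]; return -c["R"].T@c["t"], d/np.linalg.norm(d)
def plane(c,u,v,z):
    o,d=ray(c,u,v); return o+d*(z-o[2])/d[2]
def tri(c1,p1,c2,p2):
    A=np.zeros((3,3));b=np.zeros(3)
    for c,p in((c1,p1),(c2,p2)):
        o,d=ray(c,*p);M=np.eye(3)-np.outer(d,d);A+=M;b+=M@o
    return np.linalg.solve(A,b)
E
python3 - <<'E'
import cv2,numpy as np
from h import *
s=cv2.imread("pics/scene0.png")[180:265,165:305];t=cv2.imread("pics/top0.png")[165:235,140:320]
a=cv2.resize(s,None,fx=4.4,fy=4.4,interpolation=cv2.INTER_CUBIC)[:300];b=cv2.resize(t,None,fx=4.2,fy=4.2,interpolation=cv2.INTER_CUBIC)
o=np.zeros((600,780,3),np.uint8);o[:a.shape[0],:a.shape[1]]=a;o[302:302+b.shape[0],:b.shape[1]]=b
cv2.imwrite("pics/crop.png",o)
E
```

```text
(no output)
```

View pics/crop.png

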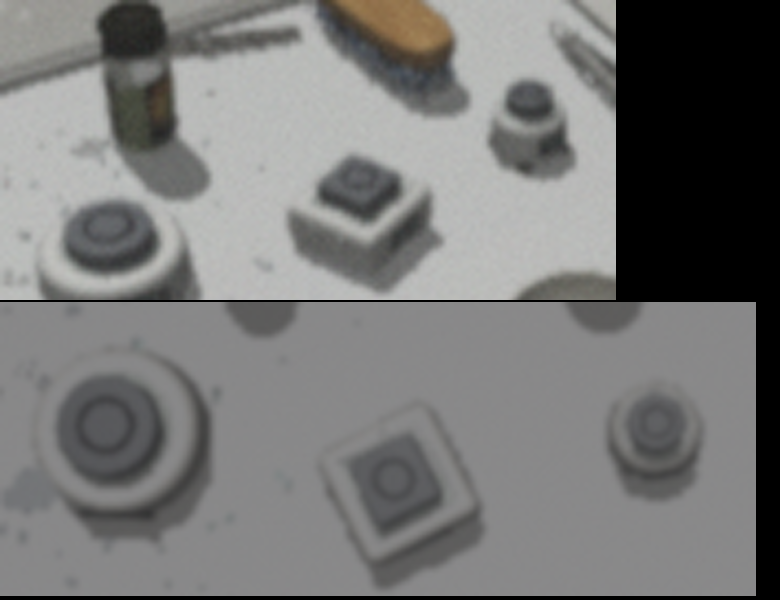

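The crop shows each key's centre ring: scene (110,228), (359,178), (530,95) and top (106,425), (394,480), (656,423) in crop pixels. I'll triangulate those, with a mask check on the top view.

```bash
python3 - <<'E'
from station import r
from h import *
np.set_printoptions(precision=4,suppress=True)
S=r.capture("scene");T=r.capture("top")
sc=np.array([(110,228),(359,178),(530,95)]);tp=np.array([(106,425),(394,480),(656,423)])
g=cv2.cvtColor(T["pixels"],cv2.COLOR_RGB2GRAY)
P=[]
for i in range(3):
    u=(sc[i]+.5)/4.4-.5+[165,180]; v=(tp[i]-[0,302]+.5)/4.2-.5+[140,165]
    x,y=v.round().astype(int);w=[14,12,8][i]
    m=(g[y-w:y+w+1,x-w:x+w+1]<115).astype(np.uint8);n,l,st,ce=cv2.connectedComponentsWithStats(m);k=l[w,w]
    p=tri(S,u,T,v);P.append(p);print(p,plane(S,*u,.048),plane(T,*v,.048),"mask",ce[k]+[x-w,y-w]-v,st[k])
s=r.sense();R=s["ee_rot"]
for p in P: print("tool-shift mm",R.T@(plane(T,0,0,0)*0+p-s["tcp_pos"])*1000, np.hypot(*p[:2]))
print(s["time_s"],s["wrist_force"])
E
```

```text
[0.6097 0.1382 0.0443] [0.605  0.1392 0.048 ] [0.6094 0.1375 0.048 ] mask [1.2889 1.2152] [  2   2  27  27 575]
[ 0.5747 -0.0178  0.0459] [ 0.5726 -0.0163  0.048 ] [ 0.5743 -0.0185  0.048 ] mask [0.4764 0.8127] [  1   1  24  24 379]
[ 0.6016 -0.1612  0.0427] [ 0.5955 -0.1571  0.048 ] [ 0.6007 -0.1613  0.048 ] mask [0.2441 1.1958] [  0   1  17  16 205]
tool-shift mm [-623.009   573.371   189.2653] 0.6251613203517269
tool-shift mm [-542.8556  434.9676  187.5408] 0.5750255901854352
tool-shift mm [-525.4766  290.1321  190.5585] 0.6228470136948014
0.2 [-0.1503  0.413   0.2123]
```

>>> {"api": "servo_tool", "payload": {"commands": [[[1,0,0,-40,0,0,0],[1,0,0,-85,0,0,0],[1,0,0,-130,0,0,0],[1,0,0,-170,0,0,0],[1,0,0,-190,0,0,0]]]}}

```text
time_s: 0.7
tcp_pos: [0.1875, -0.5967, 0.4282]
ee_rot: [[-0.954, -0.3, 0.002], [-0.3, 0.954, -0.006], [-0.0, -0.007, -1.0]]
wrist_force: [-0.1, 0.6, 0.8]
gripper_width: 0.632
gripper_force: 0.0
```

>>> {"api": "servo_tool", "payload": {"commands": [[[1,-25,25,0,0,0,0],[1,-55,50,0,0,0,0],[1,-90,80,0,0,0,0],[1,-120,110,0,0,0,0],[1,-150,140,0,0,0,0]]]}}

```text
time_s: 1.2
tcp_pos: [0.2891, -0.416, 0.4233]
ee_rot: [[-0.954, -0.3, -0.0], [-0.3, 0.954, 0.0], [0.0, 0.0, -1.0]]
wrist_force: [0.2, -0.4, 0.3]
gripper_width: 0.172
gripper_force: 0.0
```

>>> {"api": "servo_tool", "payload": {"commands": [[[1,-30,30,0,0,0,0],[1,-65,60,0,0,0,0],[1,-100,90,0,0,0,0],[1,-130,120,0,0,0,0],[1,-160,150,0,0,0,0]]]}}

```text
time_s: 1.7
tcp_pos: [0.3966, -0.2247, 0.4236]
ee_rot: [[-0.954, -0.3, 0.0], [-0.3, 0.954, 0.0], [-0.0, 0.0, -1.0]]
wrist_force: [-0.5, 0.4, -0.4]
gripper_width: 0.005
gripper_force: 0.0
```

>>> {"api": "servo_tool", "payload": {"commands": [[[1,-30,30,0,0,0,0],[1,-65,60,0,0,0,0],[1,-100,90,0,0,0,0],[1,-130,120,0,0,0,0],[1,-160,150,0,0,0,0]]]}}

```text
time_s: 2.2
tcp_pos: [0.5043, -0.0336, 0.4235]
ee_rot: [[-0.954, -0.301, -0.0], [-0.301, 0.954, 0.0], [0.0, 0.0, -1.0]]
wrist_force: [1.3, -0.2, 0.1]
gripper_width: 0.007
gripper_force: 0.0
```

>>> {"api": "servo_tool", "payload": {"commands": [[[1,-35,30,0,0,0,0],[1,-75,65,20,0,0,0],[1,-110,97,45,0,0,0],[1,-138,120,75,0,0,0],[1,-152,133,110,0,0,0]]]}}

```text
time_s: 2.7
tcp_pos: [0.6106, 0.1398, 0.3128]
ee_rot: [[-0.953, -0.302, 0.003], [-0.302, 0.953, 0.001], [-0.003, 0.0, -1.0]]
wrist_force: [0.2, -0.3, -0.3]
gripper_width: 0.004
gripper_force: 0.0
```

>>> {"api": "servo_tool", "payload": {"commands": [[[1,0,0,45,0,0,0],[1,0,0,90,0,0,0],[1,0,0,130,0,0,0],[1,0,0,160,0,0,0],[1,0,0,180,0,0,0]]]}}

```text
time_s: 3.2
tcp_pos: [0.6075, 0.1366, 0.1303]
ee_rot: [[-0.954, -0.3, -0.004], [-0.3, 0.954, -0.002], [0.005, -0.0, -1.0]]
wrist_force: [1.2, 0.3, 0.5]
gripper_width: 0.005
gripper_force: 0.0
```

>>> {"api": "servo_tool", "payload": {"commands": [[[1,0,0,20,0,0,0],[1,0,0,35,0,0,0],[1,0,0,45,0,0,0],[1,0,0,50,0,0,0],[1,0,0,50,0,0,0]]]}}

```text
time_s: 3.7
tcp_pos: [0.6088, 0.137, 0.0831]
ee_rot: [[-0.954, -0.3, -0.001], [-0.3, 0.954, -0.0], [0.001, -0.0, -1.0]]
wrist_force: [-0.2, -0.2, -0.4]
gripper_width: 0.01
gripper_force: 0.0
```

```bash
python3 - <<'E'
from station import r
from h import *
S=r.capture("scene")["pixels"][170:270,140:310,::-1];T=r.capture("top")["pixels"][150:240,130:320,::-1]
a=cv2.resize(S,None,fx=3,fy=3,interpolation=3);b=cv2.resize(T,None,fx=3,fy=3,interpolation=3)
o=np.zeros((600,580,3),np.uint8);o[:300,:510]=a;o[300:570,:570]=b;cv2.imwrite("pics/near.png",o)
s=r.sense();print(s["time_s"],s["tcp_pos"],s["wrist_force"])
E
```

```text
3.8 [0.60946601 0.13726015 0.08430582] [ 0.20986137  0.22566689 -1.21690738]
```

View pics/near.png

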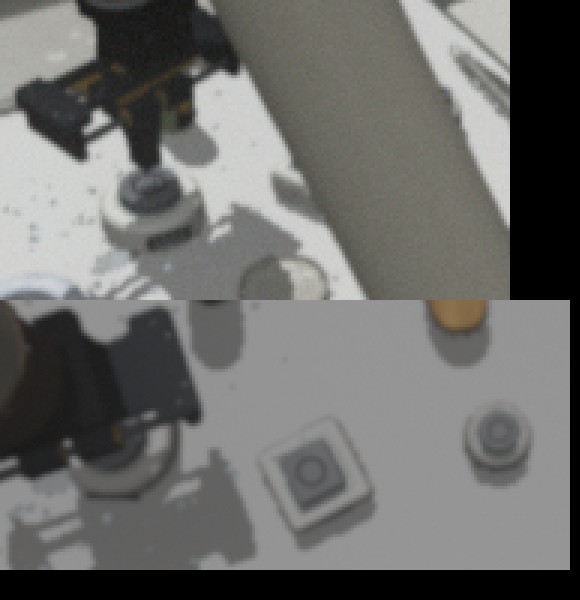

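The fingertips are centred above the wide key: scene crop (148,165) over the key at (150,188). Now the slow press.

>>> {"api": "servo_tool", "payload": {"commands": [[[1,0,0,10,0,0,0],[1,0,0,16,0,0,0],[1,0,0,20,0,0,0],[1,0,0,22,0,0,0],[1,0,0,22,0,0,0]]]}}

```text
time_s: 4.3
tcp_pos: [0.6088, 0.137, 0.0611]
ee_rot: [[-0.954, -0.3, -0.001], [-0.3, 0.954, -0.0], [0.001, -0.0, -1.0]]
wrist_force: [-0.4, 0.2, 0.7]
gripper_width: 0.002
gripper_force: 0.0
```

>>> {"api": "servo_tool", "payload": {"commands": [[[1,0,0,1,0,0,0],[1,0,0,2,0,0,0],[1,0,0,3,0,0,0],[1,0,0,4,0,0,0],[1,0,0,5,0,0,0]]]}}

```text
time_s: 4.8
tcp_pos: [0.6091, 0.1372, 0.057]
ee_rot: [[-0.954, -0.3, 0.001], [-0.3, 0.954, 0.0], [-0.001, -0.0, -1.0]]
wrist_force: [-0.6, 0.8, 3.7]
gripper_width: 0.008
gripper_force: 1.5
```

>>> {"api": "servo_tool", "payload": {"commands": [[[1,0,0,1,0,0,0],[1,0,0,2,0,0,0],[1,0,0,3,0,0,0],[1,0,0,4,0,0,0],[1,0,0,4,0,0,0]]]}}

```text
time_s: 5.3
tcp_pos: [0.6091, 0.1372, 0.0524]
ee_rot: [[-0.954, -0.3, 0.0], [-0.3, 0.954, 0.0], [-0.0, 0.0, -1.0]]
wrist_force: [-0.3, 0.4, 1.9]
gripper_width: 0.007
gripper_force: 1.0
```

>>> {"api": "servo_tool", "payload": {"commands": [[[1,0,0,0.6,0,0,0],[1,0,0,1.2,0,0,0],[1,0,0,1.8,0,0,0],[1,0,0,2.2,0,0,0],[1,0,0,2.2,0,0,0]]]}}

```text
time_s: 5.8
tcp_pos: [0.6091, 0.1371, 0.0503]
ee_rot: [[-0.954, -0.3, 0.0], [-0.3, 0.954, 0.0], [-0.0, 0.0, -1.0]]
wrist_force: [0.5, 0.6, 2.8]
gripper_width: 0.007
gripper_force: 1.2
```

>>> {"api": "servo_tool", "payload": {"commands": [[[1,0,0,-5,0,0,0],[1,0,0,-20,0,0,0],[1,0,0,-45,0,0,0],[1,0,0,-70,0,0,0],[1,0,0,-90,0,0,0]]]}}

```text
time_s: 6.3
tcp_pos: [0.6087, 0.1369, 0.1414]
ee_rot: [[-0.954, -0.3, -0.0], [-0.3, 0.954, -0.0], [0.0, 0.0, -1.0]]
wrist_force: [0.8, 0.2, 1.1]
gripper_width: 0.006
gripper_force: 0.0
```

>>> {"api": "servo_tool", "payload": {"commands": [[[1,15,-25,0,0,0,0],[1,35,-60,0,0,0,0],[1,55,-95,0,0,0,0],[1,72,-125,0,0,0,0],[1,80,-138,0,0,0,0]]]}}

```text
time_s: 6.8
tcp_pos: [0.5725, -0.021, 0.14]
ee_rot: [[-0.955, -0.298, -0.002], [-0.298, 0.955, -0.0], [0.002, 0.0, -1.0]]
wrist_force: [0.7, 1.0, 0.1]
gripper_width: 0.006
gripper_force: 0.0
```

>>> {"api": "servo_tool", "payload": {"commands": [[[1,0,0,20,0,0,0],[1,0,0,45,0,0,0],[1,0,0,62,0,0,0],[1,0,0,72,0,0,0],[1,0,0,75,0,0,0]]]}}

```text
time_s: 7.3
tcp_pos: [0.5735, -0.0184, 0.0641]
ee_rot: [[-0.954, -0.3, -0.002], [-0.3, 0.954, -0.0], [0.002, 0.0, -1.0]]
wrist_force: [-0.5, 1.1, 0.1]
gripper_width: 0.003
gripper_force: 0.0
```

```bash
python3 - <<'E'
from station import r
from h import *
S=r.capture("scene")["pixels"][170:270,140:310,::-1];T=r.capture("top")["pixels"][150:240,130:320,::-1]
a=cv2.resize(S,None,fx=3,fy=3,interpolation=3);b=cv2.resize(T,None,fx=3,fy=3,interpolation=3)
o=np.zeros((600,580,3),np.uint8);o[:300,:510]=a;o[300:570,:570]=b;cv2.imwrite("pics/near2.png",o)
s=r.sense();print(s["time_s"],s["tcp_pos"],s["wrist_force"])
E
```

```text
7.4 [ 0.57422511 -0.01833514  0.06529009] [-0.05097697 -0.57352735 -0.20362224]
```

View pics/near2.png

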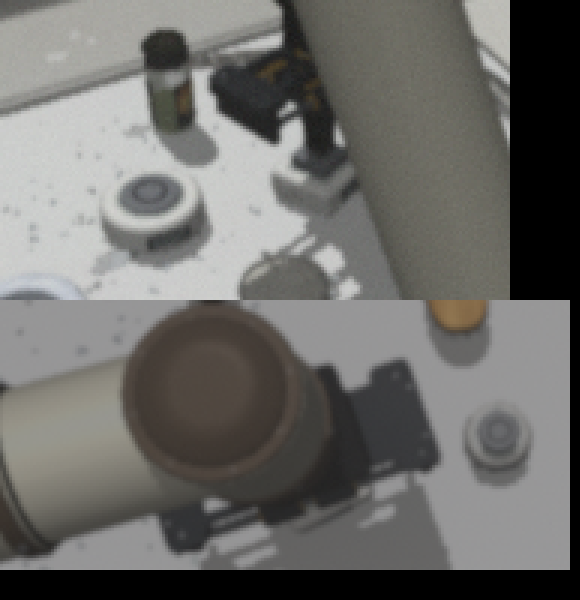

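The wide key at (150,195) is clearly down, and its timer hasn't moved. The fingertips are centred over the square key at (320,155).

>>> {"api": "servo_tool", "payload": {"commands": [[[1,0,0,2,0,0,0],[1,0,0,4,0,0,0],[1,0,0,5,0,0,0],[1,0,0,6,0,0,0],[1,0,0,7,0,0,0]]]}}

```text
time_s: 7.9
tcp_pos: [0.5742, -0.0185, 0.0588]
ee_rot: [[-0.954, -0.3, 0.0], [-0.3, 0.954, -0.0], [-0.0, -0.0, -1.0]]
wrist_force: [-0.6, 0.5, 3.5]
gripper_width: 0.008
gripper_force: 1.5
```

>>> {"api": "servo_tool", "payload": {"commands": [[[1,0,0,1,0,0,0],[1,0,0,2,0,0,0],[1,0,0,3,0,0,0],[1,0,0,4,0,0,0],[1,0,0,5,0,0,0]]]}}

```text
time_s: 8.4
tcp_pos: [0.5742, -0.0185, 0.0534]
ee_rot: [[-0.954, -0.3, 0.0], [-0.3, 0.954, 0.0], [-0.0, -0.0, -1.0]]
wrist_force: [0.3, 1.2, 2.6]
gripper_width: 0.009
gripper_force: 1.5
```

>>> {"api": "servo_tool", "payload": {"commands": [[[1,0,0,1,0,0,0],[1,0,0,1.8,0,0,0],[1,0,0,2.5,0,0,0],[1,0,0,3,0,0,0],[1,0,0,3,0,0,0]]]}}

```text
time_s: 8.9
tcp_pos: [0.5742, -0.0185, 0.0503]
ee_rot: [[-0.954, -0.3, 0.0], [-0.3, 0.954, 0.0], [-0.0, -0.0, -1.0]]
wrist_force: [-0.1, -0.1, 2.2]
gripper_width: 0.004
gripper_force: 1.1
```

>>> {"api": "servo_tool", "payload": {"commands": [[[1,0,0,-5,0,0,0],[1,0,0,-20,0,0,0],[1,0,0,-45,0,0,0],[1,0,0,-70,0,0,0],[1,0,0,-90,0,0,0]]]}}

```text
time_s: 9.4
tcp_pos: [0.574, -0.0186, 0.1416]
ee_rot: [[-0.954, -0.3, 0.0], [-0.3, 0.954, 0.0], [-0.0, -0.0, -1.0]]
wrist_force: [-0.1, -0.2, 0.2]
gripper_width: 0.004
gripper_force: 0.0
```

>>> {"api": "servo_tool", "payload": {"commands": [[[1,3,-25,0,0,0,0],[1,7,-60,0,0,0,0],[1,12,-95,0,0,0,0],[1,16,-128,0,0,0,0],[1,18,-143,0,0,0,0]]]}}

```text
time_s: 9.9
tcp_pos: [0.5996, -0.1627, 0.1399]
ee_rot: [[-0.955, -0.298, -0.001], [-0.298, 0.955, 0.0], [0.001, 0.0, -1.0]]
wrist_force: [0.0, -0.4, -0.1]
gripper_width: 0.007
gripper_force: 0.0
```

>>> {"api": "servo_tool", "payload": {"commands": [[[1,0,0,20,0,0,0],[1,0,0,45,0,0,0],[1,0,0,62,0,0,0],[1,0,0,72,0,0,0],[1,0,0,75,0,0,0]]]}}

```text
time_s: 10.4
tcp_pos: [0.599, -0.1601, 0.0641]
ee_rot: [[-0.954, -0.3, -0.003], [-0.3, 0.954, 0.0], [0.002, 0.001, -1.0]]
wrist_force: [0.2, 0.0, 0.3]
gripper_width: 0.004
gripper_force: 0.0
```

```bash
python3 - <<'E'
from station import r
from h import *
S=r.capture("scene")["pixels"][170:270,140:310,::-1];T=r.capture("top")["pixels"][150:240,140:330,::-1]
a=cv2.resize(S,None,fx=3,fy=3,interpolation=3);b=cv2.resize(T,None,fx=3,fy=3,interpolation=3)
o=np.zeros((600,580,3),np.uint8);o[:300,:510]=a;o[300:570,:570]=b;cv2.imwrite("pics/near3.png",o)
s=r.sense();print(s["time_s"],s["tcp_pos"],s["wrist_force"])
E
```

```text
10.5 [ 0.59994318 -0.16018903  0.06540611] [-0.65979319 -0.78206217  0.02383198]
```

View pics/near3.png

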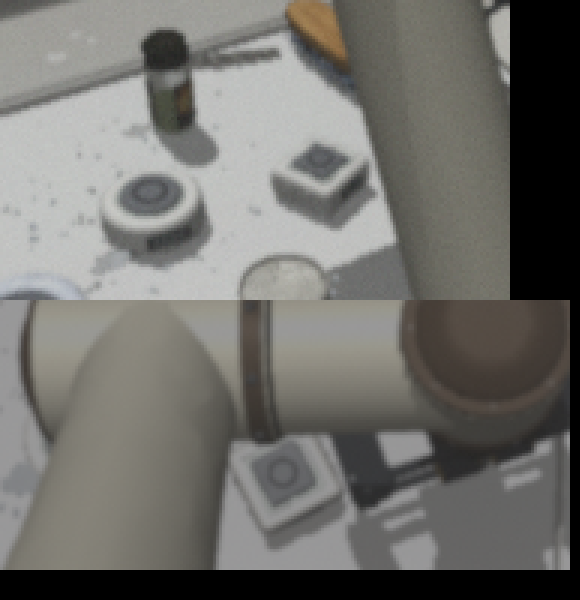

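The square key at (320,158) and the wide key at (150,190) are both down. The arm hides the small timer, but the commanded position matches its measured one, so I'll press slowly.

>>> {"api": "servo_tool", "payload": {"commands": [[[1,0,0,2,0,0,0],[1,0,0,4,0,0,0],[1,0,0,5,0,0,0],[1,0,0,6,0,0,0],[1,0,0,7,0,0,0]]]}}

```text
time_s: 11.0
tcp_pos: [0.6, -0.1604, 0.0589]
ee_rot: [[-0.954, -0.3, 0.0], [-0.3, 0.954, -0.0], [-0.0, -0.0, -1.0]]
wrist_force: [-1.1, 1.6, 2.7]
gripper_width: 0.01
gripper_force: 1.5
```

>>> {"api": "servo_tool", "payload": {"commands": [[[1,0,0,1,0,0,0],[1,0,0,2,0,0,0],[1,0,0,3,0,0,0],[1,0,0,4,0,0,0],[1,0,0,5,0,0,0]]]}}

```text
time_s: 11.5
tcp_pos: [0.5999, -0.1604, 0.0534]
ee_rot: [[-0.954, -0.3, 0.0], [-0.3, 0.954, -0.0], [-0.0, -0.0, -1.0]]
wrist_force: [-0.8, 0.4, 1.9]
gripper_width: 0.004
gripper_force: 1.5
```

>>> {"api": "servo_tool", "payload": {"commands": [[[1,0,0,1,0,0,0],[1,0,0,1.8,0,0,0],[1,0,0,2.5,0,0,0],[1,0,0,3,0,0,0],[1,0,0,3,0,0,0]]]}}

```text
time_s: 12.0
tcp_pos: [0.5999, -0.1604, 0.0503]
ee_rot: [[-0.954, -0.3, 0.0], [-0.3, 0.954, -0.0], [-0.0, -0.0, -1.0]]
wrist_force: [0.8, 0.7, 1.5]
gripper_width: 0.007
gripper_force: 1.1
```

>>> {"api": "servo_tool", "payload": {"commands": [[[1,0,0,-5,0,0,0],[1,0,0,-25,0,0,0],[1,0,0,-65,0,0,0],[1,0,0,-110,0,0,0],[1,0,0,-155,0,0,0]]]}}

```text
time_s: 12.5
tcp_pos: [0.5991, -0.1604, 0.2065]
ee_rot: [[-0.954, -0.3, -0.002], [-0.3, 0.954, 0.0], [0.002, 0.001, -1.0]]
wrist_force: [0.2, 0.3, 0.1]
gripper_width: 0.004
gripper_force: 0.0
```

>>> {"api": "servo_tool", "payload": {"commands": [[[1,0,0,-45,0,0,0],[1,0,0,-90,0,0,0],[1,0,0,-135,0,0,0],[1,0,0,-170,0,0,0],[1,0,0,-190,0,0,0]]]}}

```text
time_s: 13.0
tcp_pos: [0.5999, -0.1607, 0.3993]
ee_rot: [[-0.954, -0.3, 0.005], [-0.3, 0.954, -0.001], [-0.005, -0.002, -1.0]]
wrist_force: [0.1, -0.3, 0.7]
gripper_width: 0.006
gripper_force: 0.0
```

>>> {"api": "servo_tool", "payload": {"commands": [[[1,25,-25,0,0,0,0],[1,55,-55,0,0,0,0],[1,85,-85,0,0,0,0],[1,110,-110,0,0,0,0],[1,125,-125,0,0,0,0]]]}}

```text
time_s: 13.5
tcp_pos: [0.5164, -0.319, 0.3952]
ee_rot: [[-0.955, -0.298, -0.001], [-0.298, 0.955, 0.0], [0.001, 0.001, -1.0]]
wrist_force: [0.2, -0.5, 0.0]
gripper_width: 0.007
gripper_force: 0.0
```

```bash
python3 - <<'E'
from station import r
from h import *
S=r.capture("scene")["pixels"][170:270,140:310,::-1];T=r.capture("top")["pixels"][150:240,140:330,::-1]
a=cv2.resize(S,None,fx=3,fy=3,interpolation=3);b=cv2.resize(T,None,fx=3,fy=3,interpolation=3)
o=np.zeros((600,580,3),np.uint8);o[:300,:510]=a;o[300:570,:570]=b;cv2.imwrite("pics/end.png",o)
s=r.sense();print(s["time_s"],s["tcp_pos"],s["wrist_force"])
E
```

```text
13.6 [ 0.51637586 -0.31918358  0.39508664] [ 0.10492405 -0.30102743 -0.39427404]
```

View pics/end.png

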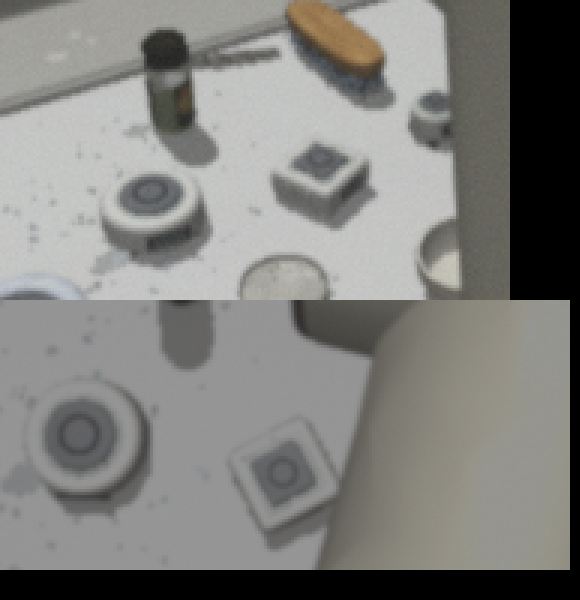

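All three keys are down, including the small one at (435,102). The timers stand where they were and the robot is clear, so I'm handing in.

```bash
python3 -c "
from station import r
print(r.finish_job())"
```

```text
the job is handed in; nothing more can be done
None
```

The wide, square and small timer keys were pressed in that order, each about 9 mm down with about 4 N at most in the readings; all three looked down in the last picture, and the job was handed in at about 14 s with the arm clear.

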